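# Fit the strainer sleeve and open the tap

### The job

Push the grey strainer sleeve lying in the rod cradle along the rods and over the water canister's outlet spigot, fully home against the collar, while the tap is still closed. Then swing the tap handle a quarter turn to its open stop, so that it points back along the outlet over the sleeve. Leave the sleeve home and do not disturb the brush or the peg hoop.

Things in the scene. Friction and masses are not known exactly. Their poses are not given: they have to be found in the camera images.
- canister: Fixed white water canister with brass outlet, tap and rod cradle. Origin: on the shelf top below the collar's front face. x runs level from cradle to canister along the outlet, z up, y left of x. Outlet axis 60 mm up. Block: x 120 to 280, y +-110, 165 mm high; cap to 183. Cradle: two 8 mm steel rods at y = +-20, x -290 to 0, tops 39 mm up, on a 90 mm wide plate.
- collar (a point): Centre of the front face of the brass collar (62 mm diameter) on the outlet axis, where the spigot begins; the sleeve's mouth stops here. Axes as the canister's.
- spigot_nose (a point): Centre of the spigot's free end. The brass spigot is 39 mm in diameter and 60 mm long, from the collar towards -x of the canister, its last 10 mm tapered to 28 mm.
- sleeve: Loose grey plastic strainer sleeve lying level in the cradle: 100 mm long, 56 outside, 44 bore, 92 deep, 0.12 kg. Rear end closed by a flat pierced wall 8 mm thick, other end open towards the spigot. Origin: centre of the rear wall's outer face; x axis points along it to the open mouth (it may roll about x).
- sleeve_mouth (a point): Centre of the sleeve's open mouth, 100 mm from its rear face.
- tap (a joint): Angle of the tap handle: 0 rad closed stop (handle across the outlet, towards +y of the canister), 1.571 rad open stop (handle along the outlet, towards -x of the canister, over the sleeve). It turns counter-clockwise from above to open and stays where it is left; about 3 N at its end.
- tap_pivot (a point): Point on the vertical tap axis at the middle height of the handle, 131 mm above the shelf top, 50 mm behind the collar (x of the canister).
- tap_tip (a point): End of the tap handle on its centre line, 102 mm from the axis. The handle is a level steel bar 14 mm wide and 16 mm high, 131 mm up at its middle; its underside is 35 mm above the seated sleeve.
- brush: Bystander: loose red brush about 190 mm long lying on the shelf; origin at its middle underside.
- hoop: Bystander: loose stainless peg hoop lying flat, 130 mm across the ring with steel clips on it (166 mm overall), 14 mm high; origin at the centre of its underside.
Mind the look-alikes: they are no part of the job. Several things have the shape of the sleeve; the one meant has the colours described above.

How it is judged (in metres and radians):
On the way, in this order (a step that is already met when the one before it is completed fails the run):
1. the sleeve is home on the spigot, its mouth within 5 mm of the collar, with the tap still closed (distance between sleeve_mouth and collar below 0.008 m and x of sleeve_mouth in the frame of collar above -0.005 m and angle between the x axis of sleeve and the x axis of canister, either way round below 0.1 rad and value of joint tap below 0.35 rad), for 0.2 s.
2. the tap handle is turned to its open stop (value of joint tap above 1.38 rad), for 0.2 s.
At the end, for the whole second after the job is handed in: The sleeve is on the spigot with its mouth within 5 mm of the collar and in line with the outlet (within 0.1 rad), at rest; the tap handle is within 0.19 rad of its open stop, at rest (distance between sleeve_mouth and collar below 0.008 m and x of sleeve_mouth in the frame of collar above -0.005 m and angle between the x axis of sleeve and the x axis of canister, either way round below 0.1 rad and value of joint tap above 1.38 rad and linear speed of sleeve below 0.01 m/s and velocity of joint tap below 0.05 rad/s); the robot touches nothing.
It fails at once if the tap is opened (past 0.45 rad) while the sleeve is not home (value of joint tap above 0.45 rad and distance between sleeve_mouth and collar above 0.015 m).
It fails at once if the brush is moved by more than 30 mm (distance of brush from where it was at the start of the episode above 0.03 m).
It fails at once if the hoop is moved by more than 30 mm (distance of hoop from where it was at the start of the episode above 0.03 m).
It also fails if it takes over 51 s, if anything falls off the work surface, if the arm or the gripper's body presses on something with over 40 N, if the wrist force passes 120 N, or if a joint passes its speed limit or range.

### The arm

A 6-joint arm with a two-finger parallel gripper is mounted at the origin on the work surface. World frame = base frame: x ahead of the robot, y to its left, z up, the work surface at z = 0. Lengths are in mm, angles in rad, forces in N, time in s.
With the tool pointing down it reaches from about 300 to 850 mm from the base axis. Payload 5.4 kg.
Tool frame: the origin (TCP) lies on the centre line of the jaws, within the pads' length; the fingertips stand 8 mm ahead of it and the grasp point (between the pads) lies 11 mm behind it (arm.tcp_to_tips is the distance from the TCP to the fingertips, in mm); z points along the fingers, y is the line along which they close (so a half turn about z gives the same grasp; the last joint's range is limited). The gripper opens to 85 mm and grips with 20 to 120 N. Pads are 22 mm wide; open, the fingers measure 114 mm over their backs; the gripper's body (76 mm by 85 mm) begins 54 mm behind the grasp point. The pads swing forward as they close: fully open they stand 13 mm farther back than shut.
Start: joints at [0.974, 0.158, 1.597, -0, 1.386, -0.21], TCP at [216.914, 532.499, 239.299] pointing down, gripper open.
Joint ranges: [-2.91, 2.91], [-0.94, 2.29], [0.18, 2.7], [-1.29, 4.43], [0.17, 2.64], [-3, 3]. Speed limits (rad/s): [2.57, 2.57, 3.14, 3.14, 3.14, 3.14].

### API

Orientations are given as a rotation vector (axis times angle).
In Python, from plant import arm, cams gives the robot as it stands.
- The arm moves only by the tool send_rows, never from a script. Its argument "increments" is a list of rows, each a list of 7 numbers: the shift along the world's x, y, z normalised to -1 to 1, where 1 is 0.02 m, then the turn, a rotation vector about the world's x, y, z normalised to -1 to 1, where 1 is 5 degrees, then the closure, from -1 (fully open) to 1 (shut). A call has 1 to 10 rows; each row shifts and turns the commanded pose from where the row before left it; what a row does not reach is not made up. A row lasts 1/12 s, in which the tool goes at most 41.7 mm and 7.16 degrees, less where a joint would pass 70% of its speed; a pose out of reach is approached as far as the arm can. A call with a number of a shift or a turn outside -1 to 1 is refused whole. A call with a gripper value outside its range is refused whole. The fingers move at their own pace and stop on an object; "squeeze" is the grip in N (left out, the last holds). Time passes only in rows, so rows that do not move let the fingers close. It gives the time, the measured TCP pose, the force, the opening and the grip force at its end, in the units of the state.
- arm.read_state(): the state, without advancing time (a new reading comes with each control period).
- cams.capture(name): name is "scene" or "top"; returns a dict with "pixels" (420x560x3 uint8, red, green, blue), "vertical_fov" (degrees; the focal length in pixels is half the picture's height over the tangent of half this angle, whatever the lens; pixels are square), "cx", "cy" (the principal point, pixels), "world_to_cam" (4x4, takes a point from world to camera coordinates). Camera axes: x right, y up, looking along -z (the intrinsics and any distortion apply to the point x, -y, -z); pixel columns grow to the right and rows downward; lengths in mm; the calibration is good to about 2 mm. A picture is of the moment at which its call begins. There is no depth.
- arm.hand_in(): hands the job in; it is judged then, once.
Trained networks look in a picture, given as the dict that the camera call returned (one of the last four; its "shot" number tells which), for a name from the list of things; names that differ only in an ending like _2 or _b are one class to them, and where a whole thing is asked for, a point or a joint stands for the part that bears it (a point fixed in the world has none). Each returns a list of dicts, best first, with "confidence" (0 to 1); they miss things now and then, are a little off and sometimes report something else, mostly with a low value. They report only what shows in the picture. A call takes as long as a camera call. They do not tell look-alikes from the thing itself.
- cams.search_frame(target, picture): "at" ([column, row] in pixels, amid what is visible of it).
- cams.outline_of(target, picture): "mask" (420x560 bool, what is visible of it) and "at" ([column, row] in pixels, amid what is visible of it).
- cams.landmark_of(target, picture): "at" ([column, row] in pixels: a listed point, or the origin of a listed thing).
The state is a dict: "clock": time; "joint_pos": joint angles; "dq": joint speeds; "joint_torque": joint torques, N m; "eef_pos": TCP position; "tool_rot": TCP orientation; "contact_force": force on the tool from outside, world axes, zero at the start; "ft_torque": the same for the moment, N m; "width": finger opening in mm; "gripper_force": force on a finger pad.
Only numpy, scipy, OpenCV 4.12 (cv2) and the standard library are available. Lean on these libraries where they do the work, as an engineer would, in place of code of your own. Each camera call takes 0.05 s, during which the arm holds its last target. There are 200 camera calls.

## Working session

There is one attempt and no reset: what is moved stays moved. The work goes in short steps, Python scripts to look and compute and a tool call to move; the robot and the scene stay as the last step left them, time stands still between calls to the robot, and variables do not carry over. Pictures are saved under pics/ and viewed, at most 10 in all, crops included, and the job is handed in when it is done.

Besides the shell and the picture viewer there is one more tool, called after ">>>" by a JSON object that holds its "fn" and its "kwargs", one argument or row to a line. send_rows: Moves the arm, as the interface text tells. Its arguments: {"type":"object","properties":{"increments":{"type":"array"},"squeeze":{"type":"number"}},"required":["increments"]}

```bash
mkdir -p pics
cat > h.py <<'E'
import numpy as np,cv2
from plant import arm,cams
def snap(n,f=None):
    p=cams.capture(n)
    if f: cv2.imwrite('pics/'+f,p['pixels'][:,:,::-1])
    return p
def F(p): return 210/np.tan(np.radians(p['vertical_fov']/2))
def ray(p,uv):
    T=np.array(p['world_to_cam']);R=T[:3,:3];o=-R.T@T[:3,3]
    d=np.array([(uv[0]-p['cx'])/F(p),-(uv[1]-p['cy'])/F(p),-1]);return o,R.T@d
def atz(p,uv,z):
    o,d=ray(p,uv);return o+d*(z-o[2])/d[2]
def proj(p,X):
    T=np.array(p['world_to_cam']);c=T[:3,:3]@np.array(X)+T[:3,3]
    return np.array([p['cx']+F(p)*c[0]/-c[2],p['cy']+F(p)*c[1]/c[2]])
def tri(rs):
    A=0;b=0
    for o,d in rs:
        d=d/np.linalg.norm(d);M=np.eye(3)-np.outer(d,d);A=A+M;b=b+M@o
    return np.linalg.solve(A,b)
E
python3 - <<'E'
from h import *
a=snap('scene','s0.png');b=snap('top','t0.png')
print({k:v for k,v in a.items() if k!='pixels'},{k:v for k,v in b.items() if k!='pixels'})
Z=dict(collar=60,spigot_nose=60,sleeve=67,sleeve_mouth=67,tap_pivot=131,tap_tip=131,brush=0,hoop=0,canister=0)
for n in Z:
    for q,p in(('s',a),('t',b)):
        for r in cams.landmark_of(n,p)[:5]: print(n,q,np.round(r['at']),round(r['confidence'],2),np.round(atz(p,r['at'],Z[n])))
E
```

```text
{'vertical_fov': 47.00397086035908, 'cx': 283.64872948833204, 'cy': 215.8059757094509, 'world_to_cam': array([[ 6.69166839e-01,  7.43112194e-01,  9.84004971e-05,
        -3.11824583e+02],
       [-5.82328127e-01,  5.24299749e-01,  6.21291981e-01,
         3.28676758e+02],
       [ 4.61638055e-01, -4.15805292e-01,  7.83579138e-01,
        -1.23301471e+03],
       [ 0.00000000e+00,  0.00000000e+00,  0.00000000e+00,
         1.00000000e+00]]), 'shot': 1} {'vertical_fov': 43.94520815217524, 'cx': 279.76299275209044, 'cy': 220.14477720467957, 'world_to_cam': array([[-2.43789757e-02, -9.99372412e-01,  2.56991685e-02,
        -1.19419345e+02],
       [ 9.85072733e-01, -1.96324309e-02,  1.71015433e-01,
        -5.65837496e+02],
       [-1.70403569e-01,  2.94847312e-02,  9.84933132e-01,
        -1.17890138e+03],
       [ 0.00000000e+00,  0.00000000e+00,  0.00000000e+00,
         1.00000000e+00]]), 'shot': 2}
collar s [358. 171.] 0.57 [571. 106.  60.]
collar t [181. 221.] 0.6 [565.  98.  60.]
spigot_nose s [341. 187.] 0.9 [578.  50.  60.]
spigot_nose s [333. 113.] 0.25 [413. 197.  60.]
spigot_
[... 434 characters left out ...]
578.  26.  67.]
sleeve_mouth s [377. 304.] 0.59 [795. -94.  67.]
sleeve_mouth t [257. 135.] 0.89 [767. -82.  67.]
sleeve_mouth t [219. 296.] 0.8 [390.  11.  67.]
sleeve_mouth t [210. 217.] 0.7 [571.  30.  67.]
tap_pivot s [376. 132.] 0.56 [563. 154. 131.]
tap_pivot t [152. 215.] 0.78 [566. 151. 131.]
tap_tip s [330. 112.] 0.87 [462. 129. 131.]
tap_tip s [338. 190.] 0.17 [617. -10. 131.]
tap_tip t [161. 266.] 0.94 [454. 129. 131.]
brush s [122. 279.] 0.71 [ 432. -366.    0.]
brush s [339. 189.] 0.63 [546.  85.   0.]
brush t [378. 273.] 0.56 [ 437. -368.    0.]
canister s [353. 191.] 0.57 [569. 104.   0.]
canister t [186. 226.] 0.62 [563.  95.   0.]
canister t [210. 219.] 0.45 [578.  38.   0.]
```

View pics/s0.png

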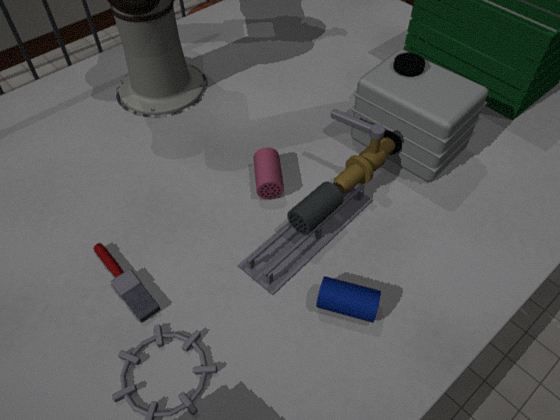

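View pics/t0.png

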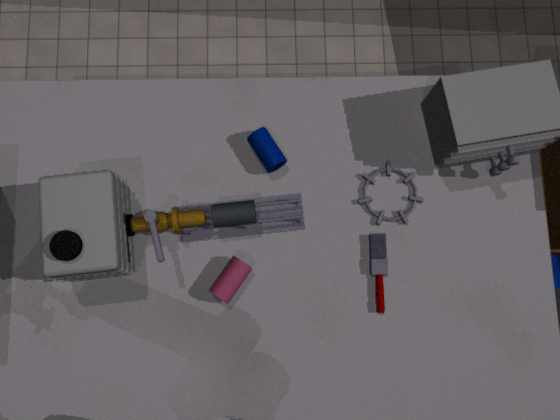

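The picture shows three sleeve-shaped things: grey in the cradle (scene 316,207; top 234,213), pink (scene 268,173; top 231,280) and blue (scene 349,299; top 267,149). I choose the grey one. The brush is at scene (127,283) and the hoop at scene (167,371), both far from the work.

Run:
```python
from h import *
from scipy.optimize import least_squares
a=snap('scene');b=snap('top')
cv2.imwrite('pics/crop.png',cv2.resize(a['pixels'][110:300,230:420,::-1],(570,570),interpolation=cv2.INTER_CUBIC))
pts=dict(collar=(0,0,60),spigot_nose=(-60,0,60),tap_pivot=(50,0,131),tap_tip=(50,102,131))
obs=[]
for n in pts:
    rs=[]
    for p in(a,b):
        r=cams.landmark_of(n,p)[0];obs.append((p,n,r['at']));rs.append(ray(p,r['at']))
    print(n,np.round(tri(rs),1))
def W(q,c):
    x,y,t=q;return np.array([x+np.cos(t)*c[0]-np.sin(t)*c[1],y+np.sin(t)*c[0]+np.cos(t)*c[1],c[2]])
f=lambda q:np.concatenate([proj(p,W(q,pts[n]))-at for p,n,at in obs])
s=least_squares(f,[568,100,1.7],loss='soft_l1',x_scale=[10,10,.1]);print(s.x,np.round(f(s.x).reshape(-1,2),1).tolist())
q=s.x
for nm,p in(('s',a),('t',b)):
    for n in('sleeve','sleeve_mouth'):
        for r in cams.landmark_of(n,p):
            w=atz(p,r['at'],60);d=w[:2]-q[:2];print(nm,n,np.round(w),'can x,y',np.round([np.cos(q[2])*d[0]+np.sin(q[2])*d[1],-np.sin(q[2])*d[0]+np.cos(q[2])*d[1]]))
    # cradle corners overlay
im=b['pixels'][:,:,::-1].copy()
for c in [(-290,20,39),(-290,-20,39),(0,20,39),(0,-20,39),(120,110,165),(120,-110,165),(280,110,165),(280,-110,165),(50,102,131),(50,0,131),(-60,0,60)]:
    u=proj(b,W(q,c));cv2.circle(im,tuple(int(round(v)) for v in u),2,(0,255,0),-1)
cv2.imwrite('pics/ov.png',cv2.resize(im[130:320,20:320],(800,507)))
st=arm.read_state();print(st['eef_pos'],st['tool_rot'],st['width'],st['clock'])
```

```text
collar [572.7 103.4  62. ]
spigot_nose [571.9  52.7  48.4]
tap_pivot [567.5 156.4 128.7]
tap_tip [460.7 131.5 122.9]
[571.20185436 104.10168455   1.74412564] [[-1.7, 0.3], [-1.0, 0.1], [1.4, 0.8], [2.7, -5.0], [-1.8, -1.7], [1.8, 2.5], [0.6, -3.4], [-4.0, -1.9]]
s sleeve [492. -59.  60.] can x,y [-147.  106.]
s sleeve [ 710. -141.   60.] can x,y [-266.  -94.]
s sleeve [587. -72.  60.] can x,y [-176.   15.]
s sleeve_mouth [794. -94.  60.] can x,y [-233. -185.]
s sleeve_mouth [417.  -6.  60.] can x,y [-82. 171.]
s sleeve_mouth [582.  27.  60.] can x,y [-78.   3.]
s sleeve_mouth [598.  63.  60.] can x,y [-45. -20.]
t sleeve [ 687. -126.   60.] can x,y [-247.  -75.]
t sleeve [587. -72.  60.] can x,y [-176.   15.]
t sleeve [460. -44.  60.] can x,y [-126.  135.]
t sleeve [565. 106.  60.] can x,y [3. 6.]
t sleeve_mouth [393.  13.  60.] can x,y [-59. 191.]
t sleeve_mouth [770. -81.  60.] can x,y [-217. -164.]
t sleeve_mouth [570.  24.  60.] can x,y [-79.  15.]
[216.92291992 532.51654729 239.31598726] [-6.03873440e-01 -3.08300313e+00 -9.36590817e-05] 85.24515984950489 1.7
```

View pics/crop.png

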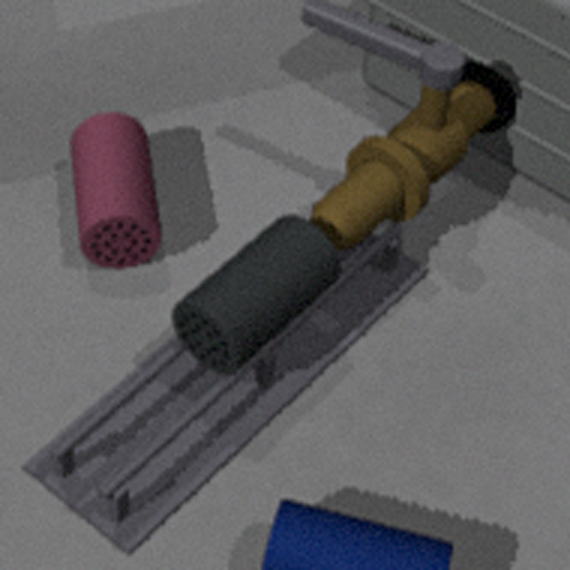

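View pics/ov.png

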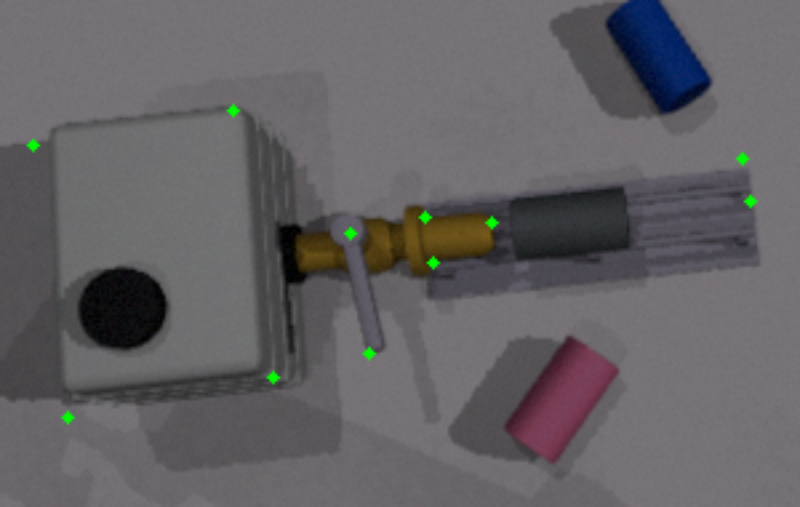

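Run:
```python
from h import *
from scipy.optimize import least_squares
a=snap('scene');b=snap('top')
obs=[]
for n in('collar','spigot_nose','tap_pivot','tap_tip'):
    for p in(a,b): obs.append((p,n,cams.landmark_of(n,p)[0]['at']))
for p,n,u in((a,'sleeve','293 223'),(b,'sleeve','253 208'),(a,'sleeve_mouth','333 191'),(b,'sleeve_mouth','210 217')):
    t=np.array(u.split(),float);r=min(cams.landmark_of(n,p),key=lambda r:np.linalg.norm(r['at']-t));obs.append((p,n,r['at']))
for i,u in enumerate(((111,170.5),(118,269.5),(39.5,177.6),(46,276))): obs.append((b,'b%d'%i,np.array(u)))
for i,u in enumerate(((300.8,193.7),(304.3,228.6))): obs.append((b,'p%d'%i,np.array(u)))
def W(q,c):
    x,y,t=q[:3];return np.array([x+np.cos(t)*c[0]-np.sin(t)*c[1],y+np.sin(t)*c[0]+np.cos(t)*c[1],c[2]])
def P(q): 
    th,sx,px=q[3:];d=dict(collar=(0,0,60),spigot_nose=(-60,0,60),tap_pivot=(50,0,131),tap_tip=(50-102*np.sin(th),102*np.cos(th),131),sleeve=(sx,0,60),sleeve_mouth=(sx+100,0,60),b0=(120,-110,165),b1=(120,110,165),b2=(280,-110,165),b3=(280,110,165),p0=(px,-45,3),p1=(px,45,3));return d
f=lambda q:np.concatenate([proj(p,W(q,P(q)[n]))-at for p,n,at in obs])
s=least_squares(f,[568,100,1.65,.1,-175,-290],loss='soft_l1',x_scale=[10,10,.1,.1,10,10])
q=s.x;print(np.round(q,3))
for (p,n,_),r in zip(obs,f(q).reshape(-1,2)): print(n,np.round(r,1))
for n in P(q): print(n,np.round(W(q,P(q)[n])))
np.save('q.npy',q)
im=b['pixels'][:,:,::-1].copy()
for c in [(-290,20,39),(-290,-20,39),(0,20,39),(0,-20,39),(120,110,165),(120,-110,165),(280,110,165),(280,-110,165),(-60,0,60)]+[P(q)[k] for k in('tap_tip','tap_pivot','sleeve')]:
    cv2.circle(im,tuple(int(round(v)) for v in proj(b,W(q,c))),1,(0,255,0),-1)
cv2.imwrite('pics/ov2.png',cv2.resize(im[130:320,20:320],(800,507)))
```

```text
[ 5.66374e+02  1.04149e+02  1.66500e+00  1.18000e-01 -1.75886e+02
 -2.95361e+02]
collar [-1.4 -1.5]
collar [2.2 0.9]
spigot_nose [-37.8  55.7]
spigot_nose [ 3.4 -3.2]
tap_pivot [0.4 1. ]
tap_pivot [-0.1  0.9]
tap_tip [-0.6  0.2]
tap_tip [-0.6 -0.7]
sleeve [-0.4 -2.4]
sleeve [ 0.5 -0.7]
sleeve_mouth [-0.5 -1.8]
sleeve_mouth [ 0.  -1.6]
b0 [-0.5 -2.5]
b1 [-0.8 -0.1]
b2 [-4.2 -1.6]
b3 [-6.5  2.4]
p0 [-0.6 -0.9]
p1 [ 0.5 -0.1]
collar [566. 104.  60.]
spigot_nose [572.  44.  60.]
tap_pivot [562. 154. 131.]
tap_tip [462. 132. 131.]
sleeve [583. -71.  60.]
sleeve_mouth [574.  29.  60.]
b0 [665. 234. 165.]
b1 [446. 213. 165.]
b2 [650. 393. 165.]
b3 [431. 373. 165.]
p0 [ 639. -186.    3.]
p1 [ 549. -194.    3.]
```

View pics/ov2.png

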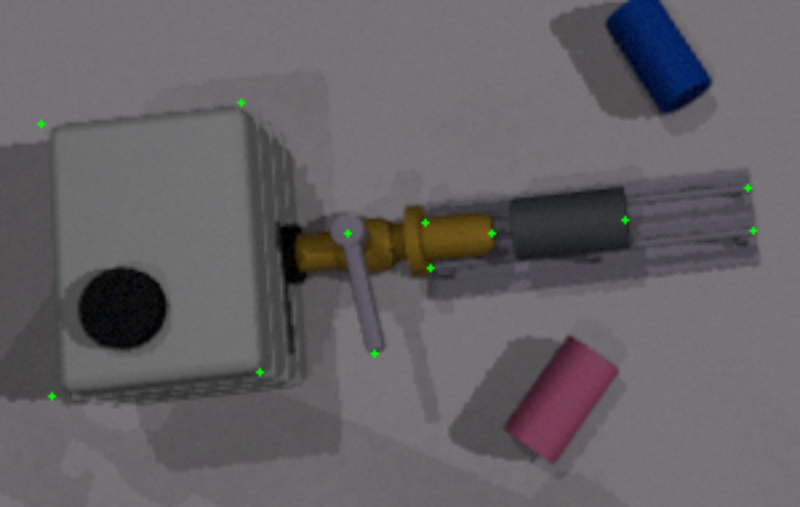

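The crop confirms the grey sleeve in the rod cradle, with its pierced rear facing away from the spigot. The overlay fits the cradle, sleeve rear, tap pivot and tip well. The yaw is 1.665 rad and the tap is at about 0.12 rad.

>>> {"fn": "send_rows", "kwargs": {
  "increments": [
    [0.54,-0.96,0.3,0,0,0.7,1],
    [0.54,-0.96,0.3,0,0,0.7,1],
    [0.54,-0.96,0.3,0,0,0.7,1],
    [0.54,-0.96,0.3,0,0,0.7,1],
    [0.54,-0.96,0.3,0,0,0.7,1],
    [0.54,-0.96,0.3,0,0,0.7,1],
    [0.54,-0.96,0.3,0,0,0.7,1],
    [0.54,-0.96,0.3,0,0,0.6,1],
    [0.54,-0.96,0,0,0,0,1],
    [0.54,-0.96,0,0,0,0,1]
  ]
}}

```text
clock: 3.23
eef_pos: [325.5, 339.7, 288.0]
tool_rot: [-0.147, 3.137, 0.001]
contact_force: [-0.3, 0.3, 0.5]
width: 0.1
gripper_force: 0.0
```

>>> {"fn": "send_rows", "kwargs": {
  "increments": [
    [0.54,-0.96,0,0,0,0,1],
    [0.54,-0.96,0,0,0,0,1],
    [0.54,-0.96,0,0,0,0,1],
    [0.54,-0.96,0,0,0,0,1],
    [0.54,-0.96,0,0,0,0,1],
    [0.54,-0.96,0,0,0,0,1],
    [0.54,-0.96,0,0,0,0,1],
    [0.54,-0.96,0,0,0,0,1],
    [0.54,-0.96,0,0,0,0,1],
    [0.54,-0.96,0,0,0,0,1]
  ]
}}

```text
clock: 4.07
eef_pos: [433.3, 147.5, 287.5]
tool_rot: [-0.146, 3.138, 0.0]
contact_force: [-0.5, 0.4, -0.4]
width: -0.3
gripper_force: 0.0
```

>>> {"fn": "send_rows", "kwargs": {
  "increments": [
    [0.54,-0.96,0,0,0,0,1],
    [0.54,-0.96,0,0,0,0,1],
    [0.54,-0.96,0,0,0,0,1],
    [0.54,-0.96,0,0,0,0,1],
    [0.54,-0.96,0,0,0,0,1],
    [0.54,-0.96,0,0,0,0,1],
    [0.54,-0.96,0,0,0,0,1],
    [0.54,-0.96,0,0,0,0,1],
    [0.54,-0.96,0,0,0,0,1],
    [0.54,-0.96,0,0,0,0,1]
  ]
}}

```text
clock: 4.9
eef_pos: [541.3, -44.6, 287.3]
tool_rot: [-0.146, 3.138, -0.0]
contact_force: [0.3, 1.3, 0.6]
width: 0.4
gripper_force: 0.0
```

>>> {"fn": "send_rows", "kwargs": {
  "increments": [
    [0.54,-0.96,0,0,0,0,1],
    [0.54,-0.96,0,0,0,0,1],
    [0.54,-0.96,0,0,0,0,1],
    [0.54,-0.96,0,0,0,0,1],
    [0,0,0,0,0,0,1]
  ]
}}

```text
clock: 5.32
eef_pos: [585.1, -123.6, 286.8]
tool_rot: [-0.142, 3.138, -0.002]
contact_force: [0.5, -0.7, -0.4]
width: -0.0
gripper_force: 0.0
```

>>> {"fn": "send_rows", "kwargs": {
  "increments": [
    [0.15,0,-1,0,0,0,1],
    [0,0,-1,0,0,0,1],
    [0,0,-1,0,0,0,1],
    [0,0,-1,0,0,0,1],
    [0,0,-1,0,0,0,1],
    [0,0,-1,0,0,0,1],
    [0,0,-1,0,0,0,1],
    [0,0,-1,0,0,0,1],
    [0,0,-1,0,0,0,1],
    [0,0,-1,0,0,0,1]
  ]
}}

```text
clock: 6.15
eef_pos: [586.9, -119.6, 86.6]
tool_rot: [-0.147, 3.138, 0.0]
contact_force: [0.0, -0.2, -0.2]
width: -0.1
gripper_force: 0.0
```

>>> {"fn": "send_rows", "kwargs": {
  "increments": [
    [0,0,-0.8,0,0,0,1],
    [0,0,-0.5,0,0,0,1],
    [0,0,0,0,0,0,1]
  ]
}}

```text
clock: 6.4
eef_pos: [585.2, -119.1, 58.8]
tool_rot: [0.146, -3.134, -0.003]
contact_force: [-0.9, 0.1, -0.0]
width: -0.2
gripper_force: 0.0
```

Run:
```python
from h import *
a=snap('scene');b=snap('top')
A=cv2.resize(a['pixels'][120:320,220:420,::-1],(400,400));B=cv2.resize(b['pixels'][120:320,120:320,::-1],(400,400))
cv2.imwrite('pics/c3.png',np.hstack([A,B]))
```

```text
(no output)
```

View pics/c3.png

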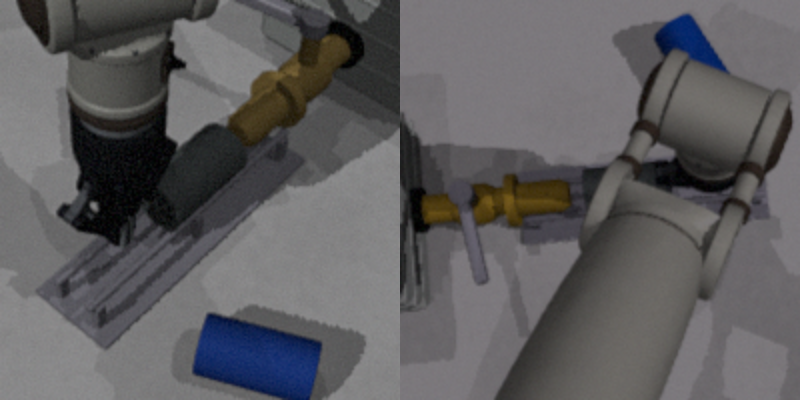

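The fingers stand above the rods behind the sleeve's rear face, and the blue sleeve is clear of them.

>>> {"fn": "send_rows", "kwargs": {
  "increments": [
    [0.02,0.5,0.05,0,0,0,1],
    [-0.02,0.5,0,0,0,0,1],
    [-0.04,0.4,0,0,0,0,1],
    [-0.04,0.4,0,0,0,0,1],
    [-0.04,0.4,0,0,0,0,1],
    [-0.04,0.4,0,0,0,0,1]
  ]
}}

```text
clock: 7.0
eef_pos: [584.1, -67.4, 62.8]
tool_rot: [-0.147, 3.137, -0.001]
contact_force: [0.4, -1.3, 0.9]
width: 0.2
gripper_force: 0.5
```

>>> {"fn": "send_rows", "kwargs": {
  "increments": [
    [-0.04,0.4,0,0,0,0,1],
    [-0.04,0.4,0,0,0,0,1],
    [-0.04,0.4,0,0,0,0,1],
    [-0.04,0.4,0,0,0,0,1]
  ]
}}

```text
clock: 7.33
eef_pos: [580.6, -35.5, 62.3]
tool_rot: [0.146, -3.138, -0.0]
contact_force: [-0.4, -1.3, 1.0]
width: 0.0
gripper_force: 0.6
```

>>> {"fn": "send_rows", "kwargs": {
  "increments": [
    [-0.02,0.2,0,0,0,0,1],
    [-0.02,0.2,0,0,0,0,1],
    [-0.02,0.2,0,0,0,0,1],
    [-0.02,0.2,0,0,0,0,1]
  ]
}}

```text
clock: 7.67
eef_pos: [579.0, -20.1, 62.2]
tool_rot: [0.146, -3.138, -0.0]
contact_force: [0.5, -0.8, 0.8]
width: 0.2
gripper_force: 0.4
```

>>> {"fn": "send_rows", "kwargs": {
  "increments": [
    [-0.01,0.1,0,0,0,0,1],
    [-0.01,0.1,0,0,0,0,1],
    [0,0,0,0,0,0,1]
  ]
}}

```text
clock: 7.92
eef_pos: [578.6, -15.9, 62.2]
tool_rot: [0.147, -3.138, -0.0]
contact_force: [0.1, 0.8, 0.6]
width: 0.2
gripper_force: 0.0
```

>>> {"fn": "send_rows", "kwargs": {
  "increments": [
    [-0.01,0.1,0,0,0,0,1],
    [-0.01,0.1,0,0,0,0,1],
    [0,0,0,0,0,0,1]
  ]
}}

```text
clock: 8.17
eef_pos: [578.2, -12.0, 62.2]
tool_rot: [0.146, -3.138, -0.0]
contact_force: [0.6, -0.2, -0.9]
width: -0.1
gripper_force: 0.0
```

>>> {"fn": "send_rows", "kwargs": {
  "increments": [
    [-0.01,0.1,0,0,0,0,1],
    [-0.01,0.1,0,0,0,0,1]
  ]
}}

```text
clock: 8.33
eef_pos: [578.2, -9.4, 62.4]
tool_rot: [-0.147, 3.138, -0.004]
contact_force: [1.0, -10.8, -0.4]
width: 0.3
gripper_force: 5.4
```

>>> {"fn": "send_rows", "kwargs": {
  "increments": [
    [-0.01,0.1,0,0,0,0,1],
    [-0.01,0.1,0,0,0,0,1]
  ]
}}

```text
clock: 8.5
eef_pos: [578.8, -9.3, 63.2]
tool_rot: [-0.148, 3.136, -0.015]
contact_force: [0.5, -25.9, -0.4]
width: -0.1
gripper_force: 12.8
```

Run:
```python
from h import *
q=np.load('q.npy')
a=snap('scene');b=snap('top')
A=cv2.resize(a['pixels'][100:250,270:420,::-1],(400,400));B=cv2.resize(b['pixels'][150:300,120:270,::-1],(400,400))
cv2.imwrite('pics/c4.png',np.hstack([A,B]))
```

```text
(no output)
```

View pics/c4.png

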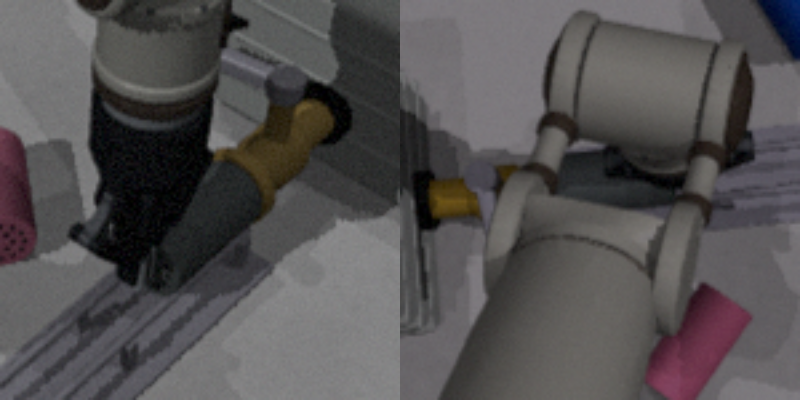

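The sleeve is home: its mouth meets the collar in the scene crop (around 260,190), and the contact force rose to 26 N at the expected place. I back off and go round to the tap.

>>> {"fn": "send_rows", "kwargs": {
  "increments": [
    [0,-0.3,0,0,0,0,1],
    [0.05,-0.8,0,0,0,0,1],
    [0.05,-0.8,0,0,0,0,1],
    [0,0,1,0,0,0,1],
    [0,0,1,0,0,0,1],
    [0,0,1,0,0,0,1],
    [0,0,1,0,0,0,1],
    [0,0,1,0,0,0,1],
    [0,0,1,0,0,0,1],
    [0,0,1,0,0,0,1]
  ]
}}

```text
clock: 9.43
eef_pos: [579.3, -41.9, 203.2]
tool_rot: [0.146, -3.138, -0.001]
contact_force: [0.1, -1.2, -0.2]
width: 0.0
gripper_force: 0.0
```

>>> {"fn": "send_rows", "kwargs": {
  "increments": [
    [-0.4,0.9,0.3,0,0,0,1],
    [-0.4,0.9,0.3,0,0,0,1],
    [-0.4,0.9,0,0,0,0,1],
    [-0.4,0.9,0,0,0,0,1],
    [-0.4,0.9,0,0,0,0,1],
    [-0.4,0.9,0,0,0,0,1],
    [-0.4,0.9,0,0,0,0,1],
    [-0.4,0.9,0,0,0,0,1],
    [-0.4,0.9,0,0,0,0,1],
    [-0.4,0.9,0,0,0,0,1]
  ]
}}

```text
clock: 10.27
eef_pos: [498.8, 138.8, 214.2]
tool_rot: [0.146, -3.138, -0.001]
contact_force: [0.4, -0.4, 0.3]
width: -0.1
gripper_force: 0.0
```

>>> {"fn": "send_rows", "kwargs": {
  "increments": [
    [-0.4,0.9,0,0,0,0,1],
    [-0.4,0.9,0,0,0,0,1],
    [0,0,0,0,0,0,1]
  ]
}}

```text
clock: 10.52
eef_pos: [481.8, 176.5, 214.1]
tool_rot: [0.151, -3.137, -0.003]
contact_force: [-0.1, 0.4, -0.1]
width: -0.1
gripper_force: 0.0
```

Run:
```python
from h import *
q=np.load('q.npy')
a=snap('scene')
for n in('sleeve','sleeve_mouth','collar','tap_tip','tap_pivot'):
    for r in cams.landmark_of(n,a)[:3]:
        w=atz(a,r['at'],131 if 'tap' in n else 60);print(n,round(r['confidence'],2),np.round(r['at']),np.round(w))
print(arm.read_state()['eef_pos'])
cv2.imwrite('pics/c5.png',cv2.resize(a['pixels'][70:270,250:450,::-1],(600,600)))
```

```text
sleeve 0.9 [321. 290.] [ 713. -139.   60.]
sleeve 0.88 [270. 192.] [494. -61.  60.]
sleeve 0.65 [324. 198.] [576.   5.  60.]
sleeve_mouth 0.84 [377. 306.] [794. -93.  60.]
sleeve_mouth 0.76 [263. 156.] [411.  -7.  60.]
sleeve_mouth 0.69 [360. 169.] [570. 112.  60.]
collar 0.83 [358. 169.] [567. 110.  60.]
collar 0.5 [353. 190.] [597.  62.  60.]
tap_tip 0.95 [332. 112.] [465. 133. 131.]
tap_pivot 0.81 [378. 133.] [567. 154. 131.]
[483.89286136 172.95568083 214.29648536]
```

View pics/c5.png

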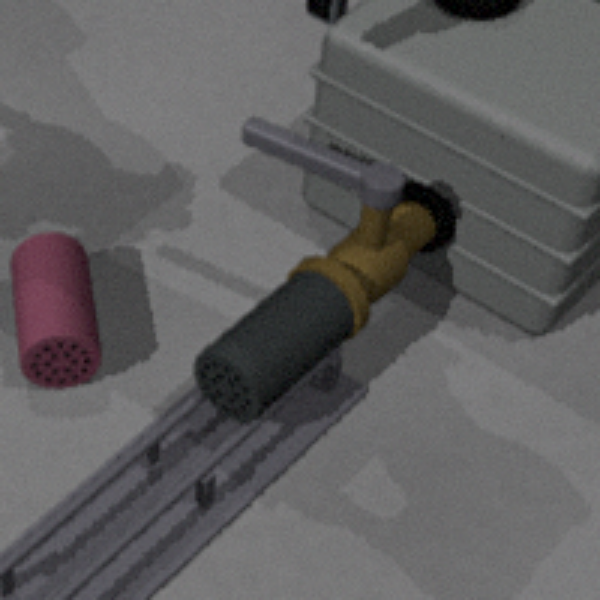

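The sleeve sits against the collar (crop 345,305) and the tap is still closed.

Run:
```python
from h import *
x,y,t=np.load('q.npy')[:3]
r=78
for th in [.118]+list(np.linspace(.2,1.57,15))+[1.62,1.67]:
    off=7+14.5*abs(np.cos(th))+11*np.sin(th)
    c=np.array([50-r*np.sin(th)+off*np.cos(th), r*np.cos(th)+off*np.sin(th)])
    w=np.array([x+np.cos(t)*c[0]-np.sin(t)*c[1],y+np.sin(t)*c[0]+np.cos(t)*c[1]])
    print(round(th,2),np.round(w),np.round((w-prev)/20,2) if th>.118 else '');prev=w
```

```text
0.12 [481. 160.] 
0.2 [480. 154.] [-0.02 -0.3 ]
0.3 [480. 146.] [ 0.01 -0.37]
0.4 [481. 139.] [ 0.04 -0.37]
0.49 [483. 131.] [ 0.08 -0.37]
0.59 [485. 124.] [ 0.12 -0.37]
0.69 [489. 117.] [ 0.16 -0.37]
0.79 [493. 110.] [ 0.21 -0.35]
0.88 [498. 103.] [ 0.25 -0.34]
0.98 [503.  97.] [ 0.29 -0.31]
1.08 [510.  91.] [ 0.32 -0.28]
1.18 [517.  86.] [ 0.36 -0.25]
1.28 [525.  82.] [ 0.39 -0.21]
1.37 [533.  78.] [ 0.42 -0.17]
1.47 [542.  76.] [ 0.44 -0.12]
1.57 [551.  75.] [ 0.45 -0.07]
1.62 [554.  74.] [ 0.16 -0.03]
1.67 [558.  74.] [ 0.17 -0.02]
```

>>> {"fn": "send_rows", "kwargs": {
  "increments": [
    [0,0.1,-0.7,0,0,0,1],
    [0,0,-0.7,0,0,0,1],
    [0,0,-0.7,0,0,0,1],
    [0,0,-0.7,0,0,0,1],
    [0,0,-0.7,0,0,0,1],
    [0,0,-0.6,0,0,0,1],
    [0,0,0,0,0,0,1]
  ]
}}

```text
clock: 11.4
eef_pos: [481.9, 174.9, 129.6]
tool_rot: [0.144, -3.133, 0.001]
contact_force: [-0.7, 0.9, -0.7]
width: 0.2
gripper_force: 0.0
```

>>> {"fn": "send_rows", "kwargs": {
  "increments": [
    [0,-0.37,0.05,0,0,0,1],
    [0,-0.37,0,0,0,0,1],
    [0,-0.37,0,0,0,0,1],
    [0,-0.37,0,0,0,0,1],
    [0.04,-0.37,0,0,0,0,1],
    [0.08,-0.37,0,0,0,0,1]
  ]
}}

```text
clock: 11.9
eef_pos: [486.2, 130.8, 133.9]
tool_rot: [-0.146, 3.137, 0.001]
contact_force: [0.6, 4.4, 0.2]
width: 0.2
gripper_force: 1.4
```

>>> {"fn": "send_rows", "kwargs": {
  "increments": [
    [0.12,-0.37,0,0,0,0,1],
    [0.16,-0.37,0,0,0,0,1],
    [0.21,-0.35,0,0,0,0,1],
    [0.25,-0.34,0,0,0,0,1],
    [0.29,-0.31,0,0,0,0,1],
    [0.32,-0.28,0,0,0,0,1]
  ]
}}

```text
clock: 12.4
eef_pos: [513.1, 90.2, 133.0]
tool_rot: [0.146, -3.137, 0.0]
contact_force: [-2.1, 3.8, 0.2]
width: -0.1
gripper_force: 1.4
```

>>> {"fn": "send_rows", "kwargs": {
  "increments": [
    [0.36,-0.25,0,0,0,0,1],
    [0.39,-0.21,0,0,0,0,1],
    [0.42,-0.17,0,0,0,0,1]
  ]
}}

```text
clock: 12.65
eef_pos: [536.7, 77.7, 132.9]
tool_rot: [0.146, -3.137, 0.0]
contact_force: [-2.5, 3.0, -0.3]
width: -0.0
gripper_force: 1.4
```

>>> {"fn": "send_rows", "kwargs": {
  "increments": [
    [0.22,-0.06,0,0,0,0,1],
    [0.22,-0.06,0,0,0,0,1],
    [0.15,-0.02,0,0,0,0,1]
  ]
}}

```text
clock: 12.9
eef_pos: [548.5, 75.3, 133.1]
tool_rot: [0.146, -3.138, 0.001]
contact_force: [-2.9, 1.5, -1.2]
width: -0.0
gripper_force: 1.1
```

>>> {"fn": "send_rows", "kwargs": {
  "increments": [
    [0.15,-0.02,0,0,0,0,1],
    [0.1,-0.01,0,0,0,0,1]
  ]
}}

```text
clock: 13.07
eef_pos: [553.2, 74.9, 133.2]
tool_rot: [0.147, -3.138, 0.0]
contact_force: [-3.7, 0.8, 0.3]
width: -0.0
gripper_force: 2.5
```

>>> {"fn": "send_rows", "kwargs": {
  "increments": [
    [0.1,-0.01,0,0,0,0,1],
    [0.1,-0.01,0,0,0,0,1]
  ]
}}

```text
clock: 13.23
eef_pos: [553.7, 74.9, 132.9]
tool_rot: [0.147, -3.129, -0.001]
contact_force: [-21.3, 1.4, 12.0]
width: -0.2
gripper_force: 10.1
```

The handle is on its stop. I back away and look.

>>> {"fn": "send_rows", "kwargs": {
  "increments": [
    [0,0,0,0,0,0,1],
    [-0.2,0,0,0,0,0,1],
    [-0.5,0,0,0,0,0,1],
    [-0.8,0,0,0,0,0,1],
    [-0.8,0,0,0,0,0,1],
    [-0.5,0,1,0,0,0,1],
    [-0.5,0,1,0,0,0,1],
    [-0.5,0,1,0,0,0,1],
    [-0.5,0,1,0,0,0,1],
    [-0.5,0,1,0,0,0,1]
  ]
}}

```text
clock: 14.07
eef_pos: [461.5, 74.2, 235.1]
tool_rot: [-0.146, 3.135, -0.002]
contact_force: [0.4, 0.7, 0.5]
width: -0.3
gripper_force: 0.0
```

>>> {"fn": "send_rows", "kwargs": {
  "increments": [
    [-1,0,1,0,0,0,1],
    [-1,0,0,0,0,0,1],
    [0,0,0,0,0,0,1],
    [0,0,0,0,0,0,1]
  ]
}}

```text
clock: 14.4
eef_pos: [421.7, 74.3, 254.2]
tool_rot: [-0.146, 3.134, -0.002]
contact_force: [0.7, -0.4, 1.0]
width: -0.1
gripper_force: 0.0
```

Run:
```python
from h import *
q=np.load('q.npy')
a=snap('scene');b=snap('top')
for p in(a,b):
  for n in('sleeve','sleeve_mouth','tap_tip','tap_pivot','brush'):
    for r in cams.landmark_of(n,p)[:3]:
        print(n,round(r['confidence'],2),np.round(r['at']),np.round(atz(p,r['at'],131 if 'tap' in n else 0 if n=='brush' else 60)))
print(arm.read_state()['contact_force'])
A=cv2.resize(a['pixels'][80:280,250:450,::-1],(400,400));B=cv2.resize(b['pixels'][120:320,120:320,::-1],(400,400))
cv2.imwrite('pics/c6.png',np.hstack([A,B]))
```

```text
sleeve 0.74 [325. 199.] [579.   5.  60.]
sleeve 0.72 [320. 287.] [ 709. -137.   60.]
sleeve 0.65 [360. 168.] [567. 116.  60.]
sleeve_mouth 0.91 [356. 172.] [569. 103.  60.]
sleeve_mouth 0.7 [266. 156.] [415.  -3.  60.]
sleeve_mouth 0.55 [377. 306.] [794. -93.  60.]
tap_tip 0.59 [344. 159.] [573.  53. 131.]
tap_pivot 0.83 [375. 132.] [563. 150. 131.]
tap_pivot 0.48 [346. 160.] [578.  54. 131.]
brush 0.8 [127. 280.] [ 440. -360.    0.]
brush 0.65 [356. 173.] [537. 147.   0.]
sleeve 0.73 [276. 166.] [ 693. -125.   60.]
sleeve 0.66 [243. 261.] [466. -45.  60.]
sleeve 0.6 [220. 215.] [577.   9.  60.]
sleeve_mouth 0.85 [175. 220.] [566. 113.  60.]
sleeve_mouth 0.76 [256. 134.] [772. -79.  60.]
sleeve_mouth 0.74 [216. 293.] [396.  17.  60.]
tap_tip 0.84 [196. 213.] [569.  54. 131.]
tap_pivot 0.7 [151. 216.] [563. 152. 131.]
tap_pivot 0.24 [197. 214.] [567.  53. 131.]
brush 0.86 [377. 272.] [ 439. -367.    0.]
[-0.17504169  0.48090152 -0.34293611]
```

View pics/c6.png

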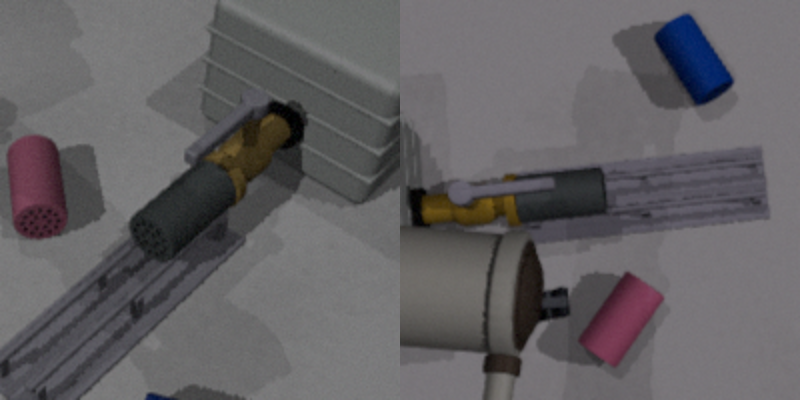

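The handle lies along the outlet over the sleeve (top crop 460,190 to 550,183), and the sleeve is still against the collar. The robot is clear.

```bash
python3 -c "
from plant import arm
print(arm.hand_in())"
```

```text
the job is handed in; nothing more can be done
None
```

I pushed the grey sleeve home against the collar with the tap still closed, then turned the tap to its open stop; the last pictures show both in place, the brush was not moved, the arm never went near the hoop, and the job is handed in (no verdict returned).

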